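# Load the last tin and close up the sample case

## Robot

A 6-joint arm with a two-finger parallel gripper is mounted at the origin on a cart in front of the work surface, level with it; the furniture and walls round the work are solid. World frame = base frame: x ahead of the robot, y to its left, z up, the work surface at z = 0. Lengths are in mm, angles in rad, forces in N, time in s.
With the tool pointing down it reaches from about 350 to 775 mm from the base axis. Payload 7.3 kg.
Tool frame: the origin (TCP) lies midway between the tips of the shut fingers; the grasp point (between the pads) lies 19 mm behind it; z points along the fingers, y is the direction in which the jaws open and shut (so a half turn about z gives the same grasp; the last joint's range is limited). The gripper opens to 92 mm and grips with 3 to 60 N. Pads are 19 mm wide; open, the fingers measure 130 mm over their backs; the gripper's body (75 mm by 190 mm) begins 47 mm behind the grasp point.
Start: joints at [-1.349, 0.342, 1.524, -0, 1.275, -0.146], TCP at [188.794, -489.9, 226.741] pointing down, gripper open.
Joint ranges: [-2.53, 2.53], [-0.77, 2.02], [0.04, 2.7], [-1, 4.14], [0.28, 2.66], [-3.11, 3.11]. Speed limits (rad/s): [2.57, 2.57, 3.14, 3.14, 3.14, 3.14].

## Interface

Orientations are given as [roll, pitch, yaw] about the fixed x, y, z axes, in that order (R = Rz(yaw) Ry(pitch) Rx(roll)).
In Python, from plant import sensors, imaging, ticket gives the robot as it stands. The module is installed in compiled form; this text tells all that it offers.
- The arm moves only by the tool arm_command, never from a script. Its argument "increments" is one flat list of numbers, 5 for each row, row after row: the closure, from 0 (fully open) to 1 (shut), then the shift along the tool's x, y, z in mm, then the turn about the tool's z in degrees. In form: [hand, dx, dy, dz, spin, hand, dx, dy, dz, spin, ...]. A call has 1 to 20 rows; each row is the pose to reach, as a shift and turn from the pose commanded when the call began, along the tool's axes at that moment; what a row does not reach only later rows make up. A row lasts 1/8 s, in which the tool goes at most 62.5 mm and 10.7 degrees, less where a joint would pass 70% of its speed; a pose out of reach is approached as far as the arm can. A call with a gripper value outside its range is refused whole. The fingers move at their own pace and stop on an object; the grip force is fixed at half the most. Time passes only in rows, so rows that repeat a pose let the fingers close. It gives the time, the measured TCP pose, the force and the opening at its end, in the units of the state.
- sensors.get_obs(): the state, without advancing time (a new reading comes with each control period).
- imaging.capture(name): name is "scene" or "top" or "wrist"; returns the picture (420x560x3 uint8, blue, green, red); there is no depth.
- imaging.calibration(name): a dict with "fx", "fy", "cx", "cy" (pixels), "world_to_cam" (4x4, takes a point from world to camera coordinates); the wrist camera has in their place "hand_eye" (4x4, takes a point from camera to tool coordinates, whose origin is the TCP and whose axes are the flange's). Camera axes: x right, y down, z forward; pixel columns grow to the right and rows downward; lengths in mm; the calibration is good to about 2 mm. A picture is of the moment at which its call begins: read the wrist's pose just before it. calibration takes no time and is no camera call.
- ticket.close_job(): hands the job in, once; it reports no verdict.
The state is a dict: "time": time; "joint_positions": joint angles; "dq": joint speeds; "tau": joint torques, N m; "tool_pos": TCP position; "tcp_rot": TCP orientation; "contact_force": force on the tool from outside, world axes, zero at the start; "moment": the same for the moment, N m; "grip_width": finger opening in mm.
Only numpy, scipy, OpenCV 4.12 (cv2) and the standard library are available. Lean on these libraries where they do the work, as an engineer would, in place of code of your own. Each camera call takes 0.05 s, during which the arm holds its last target. There are 200 camera calls.

## Task

Finish packing the sample case: stand the small round tin from the bench upright in the empty far bay, slide the lid fully home over both bays, and then swing the clamp bar all the way down in front of the lid's lip. Leave the jar, the timer and the brush where they are.

Things in the scene. Friction and masses are not known exactly. Their poses are not given: they have to be found in the camera images.
- case: Fixed grey sample case, 196 (x) x 124 (y) x 60 mm high. Origin: centre of its underside on the bench, z up; the front (-x) end faces the robot roughly. Long walls y 52 to 62 mm either side, top z 60, grooved inside for the lid; back wall x +90 to +98 mm stops the lid. Front block x -98 to -70 mm, top z 45.5 mm, with the clamp's hinge at its left (+y) end.
- case_far_bay (a point): Centre of the floor of the empty far bay, in the case at (+51, 0, +6) mm, axes as the case's. The two open-topped bays are 78 (x) x 104 (y) mm: far bay x +12 to +90 mm; front bay x -70 to +8 mm, with a tin in it already; the divider between them is 38 mm high (z in the case). (World: left of the case stands the room's sieve shaker, 0.39 m tall, x 0.35 to 0.73, y -0.18 to 0.19 m.)
- lid: Loose sliding lid held in the case's grooves: aluminium plate 168 x 111 x 5 mm, about 0.22 kg, low friction (0.25). Origin: middle of the underside of its front edge; the plate runs from it to +x, parallel to the case. It is drawn 80 to 90 mm out to the front (-x), so the far bay is open. Fully home it meets the back wall, its origin at (-78, 0, +46) mm in the case.
- lid_lip (a point): Middle of the front (-x) face of the lid's black upright lip, which can be pushed towards the case's +x: 98 mm wide (y), the face reaches from 9 mm below this point (the plate's underside) to 9 mm above it, lip 8 mm thick. Fully home it is at (-78, 0, +55) mm in the case.
- clamp (a joint): Angle of the clamp bar, rad: 0 = fully down, lying across the front block in front of the lid's lip, pointing to the case's -y (bar x -96 to -82 mm: the lid must be home within 4 mm or the bar lands on it); 1.57 = upright; it starts upright or leaning outward to +y. Limit 2.1. Friction holds it at any angle; about 1 N at the tip moves it.
- clamp_pivot (a point): Centre of the clamp's hinge, fixed in the case at (-89, +70, +57) mm; hinge axis along the case's x.
- clamp_tip (a point): Middle of the bar's free end, 90 mm from the hinge. The bar is 14 mm wide (along the case's x) and 10 mm thick, its last 34 mm an orange grip 18 mm thick; when down, the grip's top is at z 66 mm.
- tin_center (a point): Centre of the small round aluminium tin that stands alone on the bench left of the case: 54 mm diameter, 30 mm high, its centre 15 mm above its base, 0.045 kg, closed, upright.
- stored_tin: Round aluminium tin, 62 mm diameter, 34 mm high, already in the front bay, partly under the lid; stays there. Origin: centre of its base.
- jar: Bystander: glass sample jar with blue cap, 64 mm diameter, 85 mm high. Origin: centre of its base.
- timer: Bystander: flat white countdown timer, 64 x 64 x 17 mm. Origin: centre of its underside.
- brush: Bystander: wooden sieve brush, 197 mm long, 24 mm high. Origin: centre of its underside.
Not all that is in view belongs to the job. Several things look just like the part that bears tin_center: the one meant starts nearest to the robot's base.

How it is judged:
By the outcome, as a careful person would: the job done as asked, in the order asked, and still so for the second after the job is handed in, with the robot touching nothing.
It also fails if it takes over 72 s, if anything falls off the work surface, if the arm or the gripper's body presses on something with over 40 N, if the wrist force passes 120 N, or if a joint passes its speed limit or range.

## Working session

There is one attempt and no reset: what is moved stays moved. The work goes in short steps, Python scripts to look and compute and a tool call to move; the robot and the scene stay as the last step left them, time stands still between calls to the robot, and variables do not carry over. Pictures are saved under pics/ and viewed, about 8 in all and at most 12, crops included, and the job is handed in when it is done.

Besides the shell and the picture viewer there is one more tool, called after ">>>" by a JSON object that holds its "method" and its "body", one argument or row to a line. arm_command: Moves the arm, as the interface text tells. Its arguments: {"type":"object","properties":{"increments":{"type":"array","items":{"type":"number"}}},"required":["increments"]}

```bash
mkdir -p pics; python3 - <<'E'
from plant import sensors, imaging
import cv2,numpy as np
print({k:np.round(v,3) for k,v in sensors.get_obs().items()})
for n in ("scene","top"):
    cv2.imwrite(f"pics/{n}0.png",imaging.capture(n)); c=imaging.calibration(n); print(n,{k:np.round(v,3).tolist() for k,v in c.items()})
print(imaging.calibration("wrist"))
E
```

```text
{'time': np.float64(0.0), 'joint_positions': array([-1.349,  0.343,  1.525, -0.   ,  1.275, -0.146]), 'dq': array([ 0.001, -0.002,  0.001, -0.001,  0.001, -0.   ]), 'tau': array([ -0.   , -43.125, -24.422,   0.072,   0.056,  -0.   ]), 'tool_pos': array([ 188.686, -489.485,  226.061]), 'tcp_rot': array([-3.14 , -0.   ,  0.368]), 'contact_force': array([ 0.691, -0.1  , -0.875]), 'moment': array([0.022, 0.017, 0.013]), 'grip_width': np.float64(92.039)}
scene {'fx': 422.614, 'fy': 422.614, 'cx': 289.004, 'cy': 215.391, 'world_to_cam': [[0.659, -0.752, 0.011, -680.232], [-0.346, -0.316, -0.883, 120.232], [0.668, 0.578, -0.468, 747.431], [0.0, 0.0, 0.0, 1.0]]}
top {'fx': 428.372, 'fy': 428.372, 'cx': 275.935, 'cy': 211.506, 'world_to_cam': [[0.011, -1.0, 0.02, -413.534], [-0.992, -0.014, -0.128, 572.429], [0.129, -0.018, -0.992, 886.054], [0.0, 0.0, 0.0, 1.0]]}
{'fx': 330.61781284819614, 'fy': 330.61781284819614, 'cx': 281.4074855135557, 'cy': 217.79477824062877, 'hand_eye': array([[-1.32562679e-03, -9.52420553e-01, -3.04784076e-01,
         8.32513433e+01],
       [ 9.99999121e-01, -1.25705345e-03, -4.21223037e-04,
         1.02054360e-01],
       [ 1.80516027e-05, -3.04784366e-01,  9.52421382e-01,
        -1.57972230e+02],
       [ 0.00000000e+00,  0.00000000e+00,  0.00000000e+00,
         1.00000000e+00]])}
```

View pics/scene0.png

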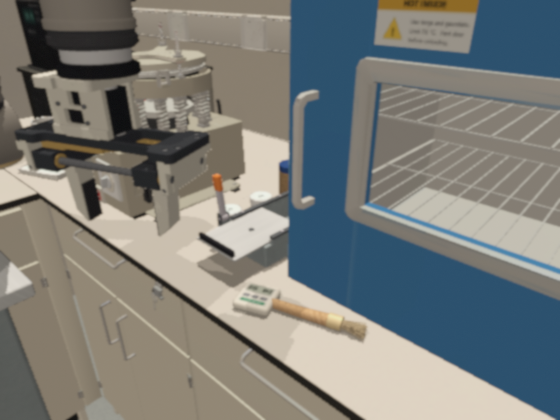

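View pics/top0.png

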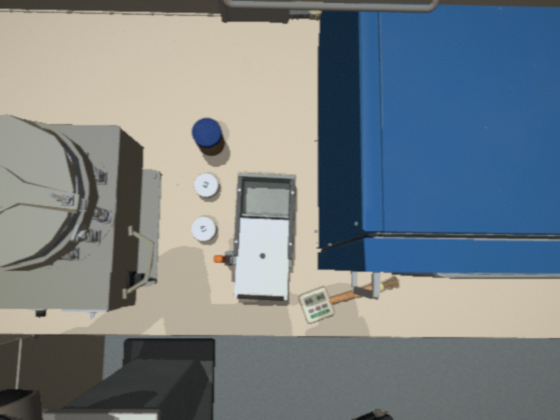

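The scene view shows the case with its lid drawn out, the upright clamp with its orange grip at about (218,183), and two tins behind it. The top view shows tin look-alikes at (206,185) and (203,229), the jar at (208,135), the case at about (265,235), the orange clamp tip at (219,259), the timer at (317,305) and the brush at (360,290). The robot base is below the picture, so the tin meant should be the one at (203,229). I'll check that in a close crop.

```bash
cat > h.py <<'E'
import numpy as np, cv2
from plant import sensors, imaging
from scipy.spatial.transform import Rotation as R
def cam(n, obs=None):
    c=imaging.calibration(n); K=np.array([[c['fx'],0,c['cx']],[0,c['fy'],c['cy']],[0,0,1]])
    if n=='wrist':
        T=np.eye(4); T[:3,:3]=R.from_euler('xyz',obs['tcp_rot']).as_matrix(); T[:3,3]=obs['tool_pos']
        return K,np.linalg.inv(T@c['hand_eye'])
    return K,np.array(c['world_to_cam'])
def plane(C,uv,z):
    K,W=C; o=-W[:3,:3].T@W[:3,3]; d=W[:3,:3].T@np.linalg.inv(K)@np.array([uv[0],uv[1],1.]); return o+d*(z-o[2])/d[2]
def proj(C,p):
    K,W=C; q=K@(W[:3,:3]@np.asarray(p,float)+W[:3,3]); return q[:2]/q[2]
E
python3 - <<'E'
from h import *
im=cv2.imread('pics/top0.png'); C=cam('top')
for n,uv,z in [('tinA',(203,229),30),('tinB',(206,185),30),('clampTip',(219,259),140),('jarcap',(207,131),85),
 ('case BL',(238,173),60),('BR',(296,175),60),('lidFL',(236,299),60),('lidFR',(288,301),60),('timer',(317,305),17),('ovenleft',(318,268),0),('shakerR',(158,300),0),('shakerR2',(143,150),390)]:
    print(n,plane(C,uv,z).round(0))
cv2.imwrite('pics/c1.png',cv2.resize(im[160:312,180:340],None,fx=4.0,fy=3.9,interpolation=cv2.INTER_CUBIC))
E
```

```text
tinA [ 539. -248.   30.]
tinB [ 636. -252.   30.]
clampTip [ 472. -297.  140.]
jarcap [ 741. -258.   85.]
case BL [ 657. -324.   60.]
BR [ 655. -448.   60.]
lidFL [ 392. -326.   60.]
lidFR [ 389. -433.   60.]
timer [ 378. -498.   17.]
ovenleft [ 457. -502.    0.]
shakerR [ 384. -151.    0.]
shakerR2 [ 614. -218.  390.]
```

View pics/c1.png

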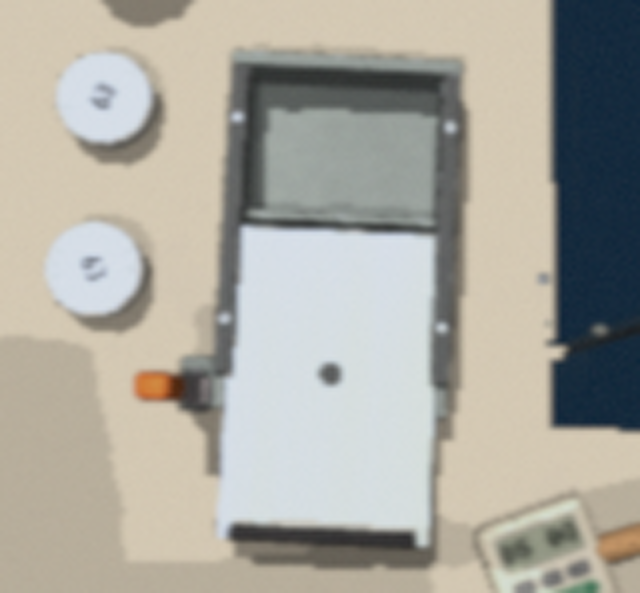

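In the crop, the two identical tins are at crop (107,98) and (96,269). The one at (96,269), world about (539,-248), is nearest the base at 593 mm against 684 mm, so it is the right one. The orange grip is at crop (155,386), the lid lip at (232–415, 540) and the case's back edge from (235,52) to (461,62). Next I compute the case pose.

```bash
python3 - <<'E'
from h import *
C=cam('top'); f=lambda u,v,z:plane(C,(180+u/4-.4,160+v/3.9-.4),z)
bl,br=f(235,52,60),f(461,62,60); lb,rb=f(217,360,60),f(451,400,60)
print(bl,br,lb,rb)
y1=np.arctan2(*(bl-lb)[[1,0]]);y2=np.arctan2(*(br-rb)[[1,0]]);y3=np.arctan2(-(br-bl)[0]*-1,-(br-bl)[1])
print('yaw',y1,y2,y3)
yaw=(y1+y2)/2; ex=np.array([np.cos(yaw),np.sin(yaw)]); c=(bl+br)[:2]/2-98*ex; print('center',c)
ey=np.array([-ex[1],ex[0]])
for n,p in dict(bay=(51,0),piv=(-89,70),lidhome=(-78,0)).items(): print(n,c+p[0]*ex+p[1]*ey)
ll,lr=f(232,543,64),f(415,551,64); print('lip',ll,lr)
print('tin',f(96,269,30))
# orange tip both views
for n in('top','scene'):
    h=cv2.cvtColor(cv2.imread(f'pics/{n}0.png'),cv2.COLOR_BGR2HSV); m=cv2.inRange(h,(3,170,120),(18,255,255))
    k,_,s,ce=cv2.connectedComponentsWithStats(m); print(n,[(s[i].tolist(),ce[i].round(1)) for i in range(1,k) if s[i,4]>20])
E
```

```text
[ 657.30105583 -324.44556646   60.        ] [ 653.60821366 -445.52577379   60.        ] [ 488.83080556 -318.8862513    60.        ] [ 468.97898873 -441.37309222   60.        ]
yaw -0.03298682457064131 -0.022488213982347058 -0.03048968832987159
center [ 557.49233146 -382.26774178]
bay [ 608.47271378 -383.68217388]
piv [ 470.46794361 -309.82634533]
lidhome [ 479.52233496 -380.10449269]
lip [ 392.89355577 -329.19145922   64.        ] [ 389.69909968 -423.15180611   64.        ]
tin [ 539.50488187 -249.74826794   30.        ]
top [([215, 256, 8, 6, 43], array([218.4, 258.6]))]
scene [([213, 176, 9, 14, 83], array([217.2, 182.2]))]
```

>>> {"method": "arm_command", "body": {
  "increments": [0, 0, 0, -20, 10, 0, 0, 0, -40, 20, 0, 0, 0, -60, 30, 0, 0, 0, -80, 40, 0, 0, 0, -80, 50, 0, 0, 0, -80, 60, 0, 0, 0, -80, 70, 0, 0, 0, -80, 80, 0, 0, 0, -80, 90, 0, 0, 0, -80, 100, 0, 0, 0, -80, 111, 0, 0, 0, -80, 111]
}}

```text
time: 1.6
tool_pos: [188.8, -489.7, 306.4]
tcp_rot: [3.141, 0.001, -1.568]
contact_force: [0.1, 0.2, 0.0]
grip_width: 91.7
```

>>> {"method": "arm_command", "body": {
  "increments": [0, -25, -50, 0, 0, 0, -50, -100, 5, 0, 0, -75, -150, 10, 0, 0, -100, -200, 20, 0, 0, -125, -255, 30, 0, 0, -150, -311, 46, 0, 0, -150, -311, 46, 0]
}}

```text
time: 2.48
tool_pos: [502.2, -336.5, 258.2]
tcp_rot: [3.139, 0.003, -1.56]
contact_force: [-0.3, -0.5, 0.5]
grip_width: 91.5
```

```bash
python3 - <<'E'
from h import *
o=sensors.get_obs(); print({k:np.round(o[k],3).tolist() for k in ('time','joint_positions','tool_pos','tcp_rot')})
cv2.imwrite('pics/w1.png',imaging.capture('wrist')); C=cam('wrist',o)
for n,p in dict(tin=(539.5,-249.7,30),bay=(608.5,-383.7,6)).items(): print(n,proj(C,p))
cv2.imwrite('pics/s1.png',imaging.capture('scene'))
E
```

```text
{'time': 2.475, 'joint_positions': [-0.717, 0.474, 1.232, 0.001, 1.44, 2.413], 'tool_pos': [502.192, -336.462, 258.248], 'tcp_rot': [3.139, 0.003, -1.56]}
tin [251.30090225 251.59203171]
bay [193.94920444 141.40162751]
```

View pics/w1.png

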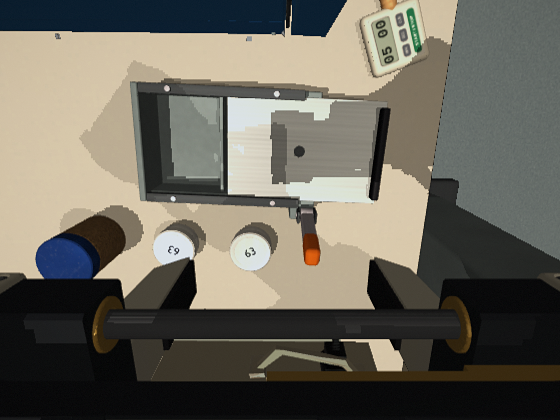

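The wrist view shows the intended tin ("63") at (251,251), matching the projected estimate (251,252). The second tin is at (173,245), the orange grip at (312,250), the lip at (380,155) and the empty far bay at (190,135). Next I refine the tin position and the clamp lean.

```bash
cat >> h.py <<'E'
def tri(Cs,uvs):
    A=[];b=[]
    for (K,W),uv in zip(Cs,uvs):
        o=-W[:3,:3].T@W[:3,3]; d=W[:3,:3].T@np.linalg.inv(K)@np.array([*uv,1.]); d/=np.linalg.norm(d); P=np.eye(3)-np.outer(d,d); A.append(P); b.append(P@o)
    return np.linalg.lstsq(np.vstack(A),np.hstack(b),rcond=None)[0]
E
python3 - <<'E'
from h import *
o=dict(tool_pos=[502.192,-336.462,258.248],tcp_rot=[3.139,.003,-1.56]); W=cam('wrist',o)
print('grip',tri([cam('top'),cam('scene')],[(218.4,258.6),(217.2,182.2)]))
im=cv2.imread('pics/w1.png'); h=cv2.cvtColor(im,cv2.COLOR_BGR2HSV)
m=cv2.inRange(h,(3,170,120),(18,255,255)); ce=cv2.connectedComponentsWithStats(m); print('orange',[c for c,s in zip(ce[3][1:],ce[2][1:]) if s[4]>30])
print('grip3',tri([cam('top'),cam('scene'),W],[(218.4,258.6),(217.2,182.2),[c for c,s in zip(ce[3],ce[2]) if 100<s[4]<5000][-1]]))
sub=im[222:280,222:282]; print(np.unique((h[222:280,222:282,1]//10),return_counts=True))
m=cv2.inRange(h[222:280,222:282],(0,0,200),(180,30,255))
k,_,s,ce=cv2.connectedComponentsWithStats(m); i=1+s[1:,4].argmax(); x,y,w,hh,a=s[i]; print(s[i]); u=(222+x+w/2-.5,222+y+hh/2-.5); print('tin top',u,plane(W,u,30))
# lip ends black, case back corners
for n,uv,z in [('lipL',(372,198),60),('lipR',(387,108),60),('BL',(142,200),60),('BR',(134,83),60)]: print(n,plane(W,uv,z))
E
```

```text
grip [ 474.70525366 -296.23707765  129.89200061]
orange [array([311.7027027 , 256.43693694])]
grip3 [ 474.47859157 -294.15658976  131.03605262]
(array([0, 1, 2, 3, 4, 5, 6], dtype=uint8), array([ 463,  530,  168,  189,  146, 1791,  193]))
[   8   12   40   37 1090]
tin top (np.float64(249.5), np.float64(252.0)) [ 541.67578336 -249.14593711   30.        ]
lipL [ 401.38332882 -328.76303879   60.        ]
lipR [ 394.92954402 -423.71550332   60.        ]
BL [ 656.84206665 -324.2347862    60.        ]
BR [ 650.34126788 -444.98403942   60.        ]
```

>>> {"method": "arm_command", "body": {
  "increments": [0.22, -30, -14, 0, 2, 0.22, -62, -28, 0, 4, 0.22, -93, -41, 10, 6, 0.22, -93, -41, 50, 8, 0.22, -93, -41, 80, 8, 0.22, -93, -41, 100, 8, 0.22, -93, -41, 100, 8, 0.22, -93, -41, 100, 8]
}}

```text
time: 3.58
tool_pos: [540.5, -247.6, 162.2]
tcp_rot: [-3.14, -0.001, -1.71]
contact_force: [-0.8, -0.3, -0.4]
grip_width: 71.7
```

```bash
python3 - <<'E'
from h import *
o=sensors.get_obs(); print({k:np.round(o[k],3).tolist() for k in ('time','joint_positions','tool_pos','tcp_rot','tau','contact_force')})
w=imaging.capture('wrist'); s=imaging.capture('scene'); cv2.imwrite('pics/w2r.png',w); C=cam('wrist',o); print(proj(C,(540.5,-249.5,30)))
cv2.imwrite('pics/ws2.png',cv2.resize(np.hstack([w,s]),(800,300)))
E
```

```text
{'time': 3.575, 'joint_positions': [-0.558, 0.522, 1.422, -0.0, 1.196, 2.722], 'tool_pos': [540.487, -247.649, 162.211], 'tcp_rot': [-3.14, -0.001, -1.71], 'tau': [-0.084, -50.429, -23.048, -0.062, -0.051, -0.017], 'contact_force': [-0.84, -0.31, -0.377]}
[281.8663537  205.59686172]
```

View pics/ws2.png

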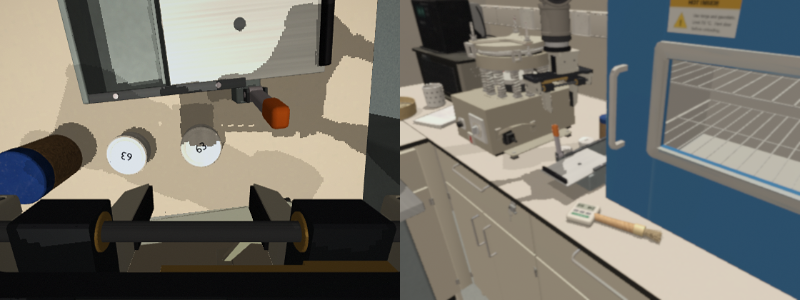

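The tin sits at (283,206) in the full wrist image, against a prediction of (282,206), centred between the fingers. I'm going down to grasp it.

>>> {"method": "arm_command", "body": {
  "increments": [0.22, 0, 0, 30, 0, 0.22, 0, 0, 60, 0, 0.22, 0, 0, 90, 0, 0.22, 0, 0, 115, 0, 0.22, 0, 0, 135, 0, 0.22, 0, 0, 150, 0, 0.22, 0, 0, 156, 0, 0.22, 0, 0, 156, 0]
}}

```text
time: 4.68
tool_pos: [540.7, -246.6, 5.0]
tcp_rot: [-3.141, -0.0, -1.709]
contact_force: [0.4, -0.3, 0.1]
grip_width: 71.5
```

>>> {"method": "arm_command", "body": {
  "increments": [0.5, 0, 0, 0, 0, 0.7, 0, 0, 0, 0, 1, 0, 0, 0, 0, 1, 0, 0, 0, 0, 1, 0, 0, 0, 0]
}}

```text
time: 5.3
tool_pos: [540.8, -246.7, 5.3]
tcp_rot: [-3.141, -0.001, -1.709]
contact_force: [-1.6, -0.4, 5.4]
grip_width: 53.0
```

>>> {"method": "arm_command", "body": {
  "increments": [1, 0, 0, -15, 0, 1, 0, 0, -40, 0, 1, 0, 0, -80, 0, 1, 0, 0, -130, 0, 1, 0, 0, -190, 0, 1, 0, 0, -190, 0]
}}

```text
time: 6.05
tool_pos: [542.7, -247.7, 200.9]
tcp_rot: [-3.131, -0.005, -1.709]
contact_force: [0.7, -0.9, -0.9]
grip_width: 53.2
```

The tin is held at 53 mm. I'm carrying it over the far bay and turning the jaws across the case.

>>> {"method": "arm_command", "body": {
  "increments": [1, 31, -21, 0, 0, 1, 63, -42, 0, -5, 1, 94, -63, 0, -15, 1, 125, -85, 0, -25, 1, 125, -85, 0, -35, 1, 125, -85, 0, -45, 1, 125, -85, 0, -55, 1, 125, -85, 0, -65, 1, 125, -85, 0, -75, 1, 125, -85, 0, -85, 1, 125, -85, 0, -96, 1, 125, -85, 0, -96, 1, 125, -85, 0, -96]
}}

```text
time: 7.68
tool_pos: [607.2, -381.8, 194.1]
tcp_rot: [-3.141, 0.001, -0.037]
contact_force: [0.2, -0.2, -1.0]
grip_width: 52.9
```

```bash
python3 - <<'E'
from h import *
o=sensors.get_obs(); print({k:np.round(o[k],3).tolist() for k in ('time','joint_positions','tool_pos','tcp_rot','tau','contact_force','grip_width')})
w=imaging.capture('wrist'); s=imaging.capture('top'); cv2.imwrite('pics/w3r.png',w);cv2.imwrite('pics/t3r.png',s); C=cam('wrist',o); print(proj(C,(607,-383,6)))
cv2.imwrite('pics/ws3.png',cv2.resize(np.hstack([w,s]),(800,300)))
E
```

```text
{'time': 7.675, 'joint_positions': [-0.668, 0.738, 0.935, -0.0, 1.469, 0.94], 'tool_pos': [607.192, -381.816, 194.108], 'tcp_rot': [-3.141, 0.001, -0.037], 'tau': [0.01, -63.972, -26.332, 0.078, -0.037, -0.05], 'contact_force': [0.19, -0.166, -0.992], 'grip_width': 52.876}
[282.74964204 193.38629734]
```

View pics/ws3.png

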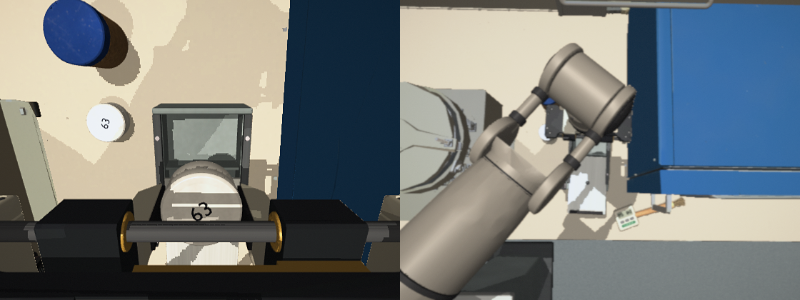

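The wrist view (left half) shows the held tin "63" at (200,205) and the bay ahead of it, with its outer back corners at about (153,106) and (252,107), which is ×1.4 in raw pixels. The top view shows the wrist near the oven but clear. I measure the bay from the raw image.

```bash
python3 - <<'E'
from h import *
o=dict(tool_pos=[607.192,-381.816,194.108],tcp_rot=[-3.141,.001,-.037]); C=cam('wrist',o)
g=cv2.cvtColor(cv2.imread('pics/w3r.png'),cv2.COLOR_BGR2GRAY).astype(int)
for r in (165,185,205): print(r,'L',g[r,205:245].tolist(),'R',g[r,325:365].tolist())
for c in (240,280,330): print(c,g[138:175,c].tolist())
for n,uv,z in [('BL',(214.5,148),60),('BR',(353,150),60)]: print(n,plane(C,uv,z))
E
```

```text
165 L [204, 204, 204, 204, 203, 203, 204, 205, 126, 75, 77, 78, 81, 80, 81, 83, 80, 79, 77, 30, 34, 69, 37, 42, 42, 41, 40, 41, 59, 76, 73, 73, 73, 74, 73, 74, 74, 74, 76, 73] R [88, 89, 90, 91, 91, 93, 94, 94, 36, 50, 55, 54, 54, 50, 53, 154, 24, 46, 80, 77, 76, 76, 77, 81, 79, 78, 71, 75, 147, 236, 229, 227, 227, 227, 227, 227, 227, 227, 227, 227]
185 L [202, 202, 202, 203, 202, 203, 202, 202, 202, 153, 70, 77, 79, 80, 81, 82, 81, 80, 82, 78, 32, 34, 73, 38, 42, 42, 41, 40, 43, 58, 76, 73, 73, 73, 73, 72, 78, 160, 156, 153] R [174, 172, 173, 173, 171, 173, 173, 54, 50, 54, 56, 55, 55, 87, 189, 26, 64, 98, 94, 92, 96, 96, 97, 95, 92, 88, 88, 186, 233, 228, 227, 228, 227, 228, 228, 227, 227, 227, 227, 227]
205 L [203, 203, 202, 202, 202, 203, 203, 203, 202, 205, 205, 77, 75, 77, 78, 81, 83, 80, 82, 81, 78, 44, 34, 75, 38, 41, 42, 40, 40, 42, 60, 74, 73, 73, 72, 72, 71, 78, 159, 153] R [171, 172, 171, 171, 173, 174, 75, 52, 54, 55, 56, 46, 89, 72, 26, 76, 96, 94, 94, 96, 97, 96, 95, 92, 89, 118, 238, 229, 227, 227, 227, 227, 227, 227, 227, 227, 227, 227, 227, 227]
240 [202, 201, 202, 202, 202, 208, 162, 88, 63, 67, 69, 66, 60, 118, 144, 155, 155, 150, 145, 145, 127, 87, 71, 74, 73, 74, 74, 74, 75, 74, 74, 73, 73, 73, 74, 73, 73]
280 [202, 203, 202, 202, 203, 206, 161, 88, 64, 67, 67, 67, 61, 122, 147, 157, 155, 150, 146, 144, 125, 82, 68, 70, 69, 70, 71, 64, 134, 152, 149, 149, 147, 147, 144, 143, 144]
330 [202, 203, 202, 201, 202, 207, 163, 87, 63, 69, 68, 68, 62, 122, 146, 152, 153, 148, 142, 143, 124, 85, 91, 98, 97, 96, 97, 93, 161, 177, 176, 175, 173, 173, 173, 172, 174]
BL [ 662.72432766 -325.55052541   60.        ]
BR [ 656.40585744 -445.82608732   60.        ]
```

```bash
python3 - <<'E'
from h import *
o=dict(tool_pos=[607.192,-381.816,194.108],tcp_rot=[-3.141,.001,-.037]); C=cam('wrist',o)
p=lambda u,v,z=60:plane(C,(u,v),z)
L=[p(213.2,165),p(214.3,185),p(215.6,205)];Rr=[p(353,165),p(351.6,185),p(350,205)]
B=[p(240,150.4),p(280,150.4),p(330,150.4)];Bi=[p(c,158.4) for c in(240,280,330)]
for n,q in zip(('L','R','B','Bi'),(L,Rr,B,Bi)): print(n,np.round(q,1).tolist())
E
```

```text
L [[648.1, -322.9, 60.0], [630.1, -322.1, 60.0], [611.5, -321.4, 60.0]]
R [[643.3, -446.2, 60.0], [625.4, -445.4, 60.0], [606.8, -444.5, 60.0]]
B [[659.8, -347.5, 60.0], [658.5, -382.3, 60.0], [656.8, -425.8, 60.0]]
Bi [[652.9, -347.0, 60.0], [651.6, -382.1, 60.0], [649.9, -425.9, 60.0]]
```

>>> {"method": "arm_command", "body": {
  "increments": [1, 2, 1, 30, 0, 1, 2, 1, 65, 0, 1, 2, 1, 95, 0, 1, 2, 1, 120, 0, 1, 2, 1, 135, 0, 1, 2, 1, 150, 0, 1, 2, 1, 150, 0]
}}

```text
time: 8.65
tool_pos: [609.0, -382.7, 43.7]
tcp_rot: [-3.141, 0.001, -0.034]
contact_force: [0.5, 0.5, -0.4]
grip_width: 52.8
```

>>> {"method": "arm_command", "body": {
  "increments": [1, 0, 0, 10, 0, 1, 0, 0, 20, 0, 1, 0, 0, 27, 0, 1, 0, 0, 31, 0, 1, 0, 0, 32, 0, 1, 0, 0, 32, 0]
}}

```text
time: 9.4
tool_pos: [609.5, -383.1, 12.9]
tcp_rot: [3.141, -0.0, -0.034]
contact_force: [-0.1, -0.2, -0.7]
grip_width: 52.9
```

>>> {"method": "arm_command", "body": {
  "increments": [1, 0, 0, 1.5, 0, 1, 0, 0, 1.5, 0, 0.38, 0, 0, 1.5, 0, 0.38, 0, 0, 1.5, 0, 0.38, 0, 0, 1.5, 0, 0.38, 0, 0, 1.5, 0]
}}

```text
time: 10.15
tool_pos: [609.4, -383.1, 11.3]
tcp_rot: [3.141, -0.0, -0.034]
contact_force: [-0.2, 0.4, 0.4]
grip_width: 57.0
```

>>> {"method": "arm_command", "body": {
  "increments": [0.38, 0, 0, -8, 0, 0.38, 0, 0, -25, 0, 0.38, 0, 0, -50, 0, 0.38, 0, 0, -90, 0, 0.6, 0, 0, -140, 0, 0.8, 0, 0, -160, 0, 1, 0, 0, -160, 0]
}}

```text
time: 11.02
tool_pos: [610.3, -383.7, 175.0]
tcp_rot: [3.138, -0.005, -0.034]
contact_force: [0.0, 0.9, -0.7]
grip_width: 31.7
```

```bash
python3 - <<'E'
from h import *
o=sensors.get_obs(); print({k:np.round(o[k],3).tolist() for k in ('time','joint_positions','tool_pos','tcp_rot','contact_force','grip_width')})
w=imaging.capture('wrist'); cv2.imwrite('pics/w4r.png',w)
E
```

```text
{'time': 11.025, 'joint_positions': [-0.667, 0.752, 0.961, -0.0, 1.423, 0.937], 'tool_pos': [610.34, -383.735, 175.013], 'tcp_rot': [3.138, -0.005, -0.034], 'contact_force': [0.049, 0.884, -0.684], 'grip_width': 31.654}
```

View pics/w4r.png

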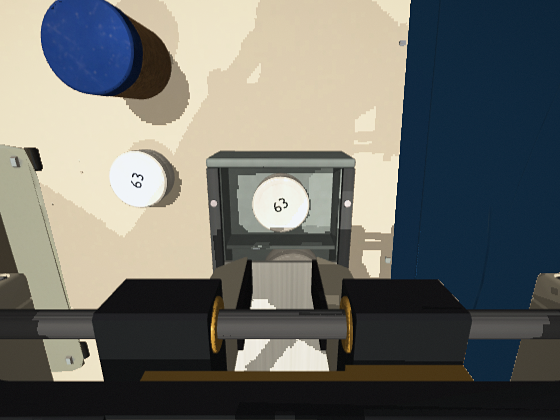

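The small tin "63" stands upright in the far bay at (281,203), the other tin is untouched at (138,179), and the back wall is at row 160. Next I bring the shut fingers in front of the lip, with the gripper body along x so it clears the clamp and the oven.

>>> {"method": "arm_command", "body": {
  "increments": [1, -20, 0, 0, 5, 1, -50, 1, 0, 14, 1, -80, 1, 0, 23, 1, -110, 2, 0, 32, 1, -140, 2, 0, 41, 1, -170, 3, 0, 50, 1, -195, 3, 0, 60, 1, -220, 4, 0, 70, 1, -240, 4, 0, 80, 1, -254, 4, 0, 90, 1, -254, 4, 20, 90, 1, -254, 4, 50, 90, 1, -254, 4, 85, 90, 1, -254, 4, 105, 90, 1, -254, 4, 120, 90, 1, -254, 4, 120, 90, 1, -254, 4, 120, 90]
}}

```text
time: 13.2
tool_pos: [355.7, -378.8, 51.7]
tcp_rot: [-3.141, -0.001, -1.604]
contact_force: [0.1, -0.8, 1.0]
grip_width: 0.4
```

```bash
python3 - <<'E'
from h import *
o=sensors.get_obs(); print({k:np.round(o[k],3).tolist() for k in ('time','joint_positions','tool_pos','tcp_rot','contact_force','grip_width')})
w=imaging.capture('wrist'); s=imaging.capture('scene')
cv2.imwrite('pics/ws5.png',cv2.resize(np.hstack([w,s]),(800,300)))
E
```

```text
{'time': 13.2, 'joint_positions': [-0.964, 0.541, 1.756, -0.0, 0.843, 2.211], 'tool_pos': [355.657, -378.842, 51.729], 'tcp_rot': [-3.141, -0.001, -1.604], 'contact_force': [0.07, -0.756, 0.972], 'grip_width': 0.45}
```

View pics/ws5.png

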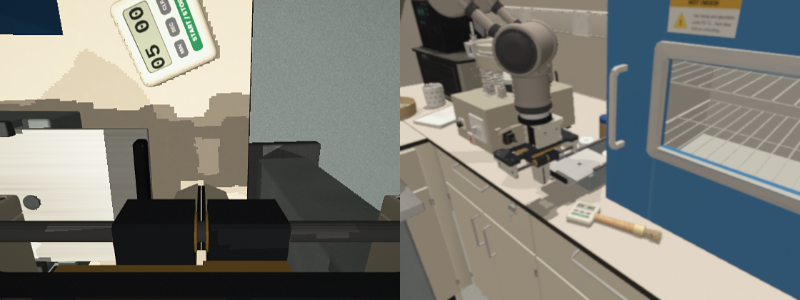

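The wrist view shows the shut fingers at (200,200) standing clear in front of the black lip at (141,170), both in the half-scale picture. The timer is clear and the scene view looks sound. I push the lid.

>>> {"method": "arm_command", "body": {
  "increments": [1, -4, -6, 0, 0, 1, -4, -12, 0, 0, 1, -4, -17, 0, 0, 1, -4, -22, 0, 0, 1, -4, -28, 0, 0, 1, -4, -35, 0, 0, 1, -4, -43, 0, 0, 1, -4, -51, 0, 0, 1, -4, -59, 0, 0, 1, -4, -59, 0, 0]
}}

```text
time: 14.55
tool_pos: [415.6, -377.0, 52.0]
tcp_rot: [-3.14, -0.002, -1.604]
contact_force: [-2.1, 0.1, 5.2]
grip_width: 0.6
```

>>> {"method": "arm_command", "body": {
  "increments": [1, 0, -8, 0, 0, 1, 0, -16, 0, 0, 1, 0, -24, 0, 0, 1, 0, -32, 0, 0, 1, 0, -37, 0, 0, 1, 0, -40, 0, 0, 1, 0, -40, 0, 0]
}}

```text
time: 15.42
tool_pos: [455.5, -378.7, 52.7]
tcp_rot: [-3.14, -0.002, -1.604]
contact_force: [-3.0, 1.2, 10.1]
grip_width: 0.4
```

>>> {"method": "arm_command", "body": {
  "increments": [1, 0, 0, -2, 0, 1, 0, 0, -3, 0, 1, 0, 0, -3, 0, 1, 0, -2, -3, 0, 1, 0, -4, -3, 0, 1, 0, -6, -3, 0, 1, 0, -6, -3, 0]
}}

```text
time: 16.3
tool_pos: [460.7, -378.0, 54.2]
tcp_rot: [-3.141, -0.0, -1.604]
contact_force: [-0.8, 0.6, -0.4]
grip_width: 0.5
```

```bash
python3 - <<'E'
from h import *
o=sensors.get_obs(); print({k:np.round(o[k],3).tolist() for k in ('time','tool_pos','tcp_rot','contact_force','tau','moment')})
w=imaging.capture('wrist'); t=imaging.capture('top'); cv2.imwrite('pics/w6r.png',w)
cv2.imwrite('pics/wt6.png',np.hstack([cv2.resize(w,(440,330)),cv2.resize(t[150:330,170:330],(330,371))[:330]]))
E
```

```text
{'time': 16.3, 'tool_pos': [460.708, -378.012, 54.211], 'tcp_rot': [-3.141, -0.0, -1.604], 'contact_force': [-0.777, 0.585, -0.429], 'tau': [0.037, -53.575, -20.198, -0.024, -0.112, 0.015], 'moment': [0.204, -0.045, -0.003]}
```

View pics/wt6.png

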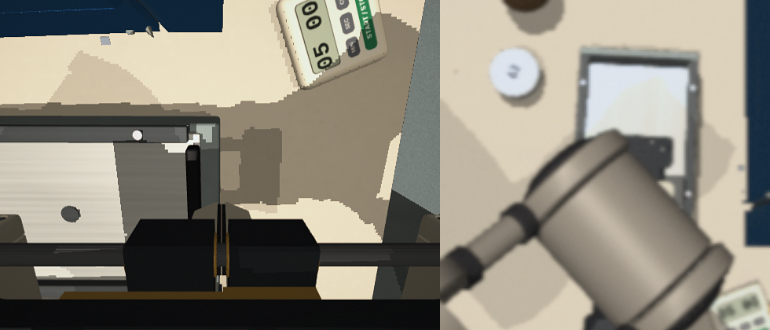

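The top view (right half) shows the lid covering both bays almost to the back wall, and the wrist view shows the lip at (193,185) over the front block. I push on gently until it meets the back wall.

>>> {"method": "arm_command", "body": {
  "increments": [1, 0, -2, 0, 0, 1, 0, -4, 0, 0, 1, 0, -4, 0, 0, 1, 0, -4, 0, 0]
}}

```text
time: 16.9
tool_pos: [464.6, -378.2, 54.3]
tcp_rot: [-3.141, -0.0, -1.604]
contact_force: [-0.1, -0.4, -0.0]
grip_width: 0.2
```

>>> {"method": "arm_command", "body": {
  "increments": [1, 0, -2, 0, 0, 1, 0, -4, 0, 0, 1, 0, -4, 0, 0, 1, 0, -4, 0, 0]
}}

```text
time: 17.4
tool_pos: [468.4, -378.3, 54.3]
tcp_rot: [3.142, -0.0, -1.604]
contact_force: [-1.2, 0.3, 1.0]
grip_width: 0.3
```

>>> {"method": "arm_command", "body": {
  "increments": [1, 0, -2, 0, 0, 1, 0, -4, 0, 0, 1, 0, -4, 0, 0, 1, 0, -4, 0, 0]
}}

```text
time: 17.9
tool_pos: [469.1, -378.4, 54.1]
tcp_rot: [3.135, 0.001, -1.604]
contact_force: [-15.2, -0.9, 6.9]
grip_width: 0.5
```

>>> {"method": "arm_command", "body": {
  "increments": [1, 0, -2, 0, 0, 1, 0, -3, 0, 0, 1, 0, -3, 0, 0]
}}

```text
time: 18.27
tool_pos: [469.3, -378.4, 54.0]
tcp_rot: [3.13, 0.003, -1.604]
contact_force: [-25.1, -1.5, 12.0]
grip_width: 0.3
```

The lid stopped with 25 N on it at the back wall, so it is home. I back off, rise, and go round to the clamp's +y side.

>>> {"method": "arm_command", "body": {
  "increments": [1, 0, 15, 0, 0, 1, 0, 30, 0, 0, 1, 0, 35, -30, 0, 1, 0, 35, -80, 0, 1, 0, 35, -135, 0, 1, 0, 35, -170, 0, 1, -20, 30, -180, 0, 1, -55, 20, -180, 0, 1, -90, 15, -180, 0, 1, -116, 13, -170, 0, 1, -116, 13, -170, 0, 1, -116, 13, -170, 0]
}}

```text
time: 19.77
tool_pos: [466.3, -262.0, 223.7]
tcp_rot: [3.141, 0.0, -1.604]
contact_force: [-0.4, 0.5, 0.4]
grip_width: 0.7
```

```bash
python3 - <<'E'
from h import *
o=sensors.get_obs(); print({k:np.round(o[k],3).tolist() for k in ('time','joint_positions','tool_pos','tcp_rot','contact_force','tau')})
w=imaging.capture('wrist'); cv2.imwrite('pics/w7r.png',w); C=cam('wrist',o)
h=cv2.cvtColor(w,cv2.COLOR_BGR2HSV); m=cv2.inRange(h,(3,170,120),(18,255,255)); k,_,s,ce=cv2.connectedComponentsWithStats(m)
print([(s[i].tolist(),ce[i].round(1).tolist(),plane(C,ce[i],131).round(1)) for i in range(1,k) if s[i,4]>30])
for n,p in dict(lip=(481,-378,64),lipL=(483,-329,64),lipR=(479,-427,64),piv=(472.8,-307.4,57)).items(): print(n,proj(C,p).round(1))
E
```

```text
{'time': 19.775, 'joint_positions': [-0.655, 0.363, 1.501, -0.0, 1.278, 2.52], 'tool_pos': [466.324, -262.026, 223.695], 'tcp_rot': [3.141, 0.0, -1.604], 'contact_force': [-0.359, 0.483, 0.437], 'tau': [0.734, -44.344, -24.086, 0.011, -0.043, 0.012]}
[([267, 180, 11, 13, 107], [273.0, 185.0], array([ 472.2, -291.5,  131. ]))]
lip [260.7  73.4]
lipL [261.4 130.6]
lipR [260.  10.]
piv [273.5 152.9]
```

View pics/w7r.png

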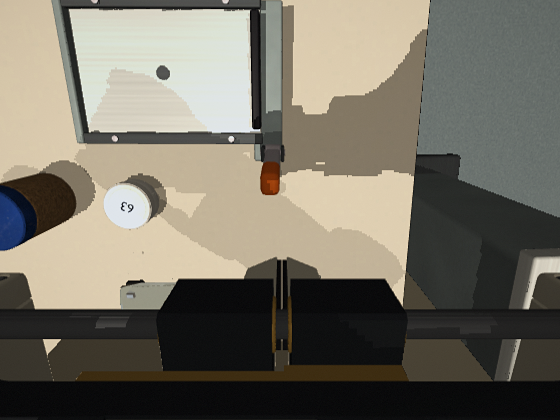

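The wrist view shows the lid home against the back wall, with its lip at columns 252–260 (front face predicted at 261) and both bays covered. The orange grip is still upright at (270,178). I go down beside the grip and sweep the bar over along its arc.

>>> {"method": "arm_command", "body": {
  "increments": [1, 0, 0, 35, 0, 1, 0, 0, 75, 0, 1, 0, 0, 106, 0, 1, 0, 0, 106, 0, 1, 10, 0, 106, 0, 1, 20, 0, 106, 0, 1, 30, 0, 106, 0, 1, 40, 0, 106, 0, 1, 50, 0, 106, 0, 1, 60, 0, 106, 0, 1, 60, 0, 106, 0]
}}

```text
time: 21.2
tool_pos: [464.2, -323.1, 118.1]
tcp_rot: [3.142, -0.0, -1.605]
contact_force: [0.3, 0.9, -0.1]
grip_width: 0.4
```

>>> {"method": "arm_command", "body": {
  "increments": [1, 7, 0, 1, 0, 1, 14, 0, 2, 0, 1, 21, 0, 5, 0, 1, 28, 0, 9, 0, 1, 34, 0, 14, 0, 1, 40, 0, 20, 0, 1, 45, 0, 27, 0, 1, 49, 0, 34, 0, 1, 49, 0, 34, 0]
}}

```text
time: 22.32
tool_pos: [462.4, -371.2, 83.4]
tcp_rot: [3.141, 0.001, -1.605]
contact_force: [0.2, 0.1, 0.4]
grip_width: 0.6
```

>>> {"method": "arm_command", "body": {
  "increments": [1, 2, 0, 5, 0, 1, 4, 0, 10, 0, 1, 5, 0, 14, 0, 1, 5, 0, 18, 0, 1, 5, 0, 18, 0]
}}

```text
time: 22.95
tool_pos: [462.6, -376.3, 66.3]
tcp_rot: [-3.141, -0.0, -1.604]
contact_force: [0.2, 0.0, 0.3]
grip_width: 0.9
```

>>> {"method": "arm_command", "body": {
  "increments": [1, 0, 0, 1, 0, 1, 0, 0, 2, 0, 1, 0, 0, 2, 0, 1, 0, 0, 2, 0]
}}

```text
time: 23.45
tool_pos: [462.8, -376.4, 65.8]
tcp_rot: [-3.141, -0.001, -1.604]
contact_force: [-4.0, 1.8, 12.1]
grip_width: 0.3
```

At 12 N the fingers rest at z 65.8, which is the height of the grip's top when down. I lift clear and look.

>>> {"method": "arm_command", "body": {
  "increments": [1, 0, 0, -15, 0, 1, 0, 0, -50, 0, 1, 0, 0, -100, 0, 1, 0, 10, -150, 0, 1, -20, 30, -180, 0, 1, -40, 60, -200, 0, 1, -40, 90, -200, 0, 1, -40, 90, -200, 0, 1, -40, 90, -200, 0]
}}

```text
time: 24.58
tool_pos: [374.4, -333.3, 264.5]
tcp_rot: [-3.141, -0.0, -1.605]
contact_force: [0.1, -0.6, -0.4]
grip_width: 0.4
```

```bash
python3 - <<'E'
from h import *
o=sensors.get_obs(); print({k:np.round(o[k],3).tolist() for k in ('time','tool_pos','tcp_rot','contact_force')})
w=imaging.capture('wrist'); s=imaging.capture('scene'); C=cam('wrist',o)
h=cv2.cvtColor(w,cv2.COLOR_BGR2HSV); m=cv2.inRange(h,(3,170,120),(18,255,255)); k,_,st,ce=cv2.connectedComponentsWithStats(m)
print([(st[i].tolist(),plane(C,ce[i],66).round(1)) for i in range(1,k) if st[i,4]>30], 'expect', proj(C,(470,-380,66)))
cv2.imwrite('pics/ws8.png',np.hstack([cv2.resize(w,(440,330)),cv2.resize(s[150:330,170:350],(330,330))]))
E
```

```text
{'time': 24.575, 'tool_pos': [374.368, -333.284, 264.493], 'tcp_rot': [-3.141, -0.0, -1.605], 'contact_force': [0.111, -0.6, -0.386]}
[([183, 134, 14, 32, 374], array([ 470.5, -382. ,   66. ]))] expect [190.52611394 151.17071771]
```

View pics/ws8.png

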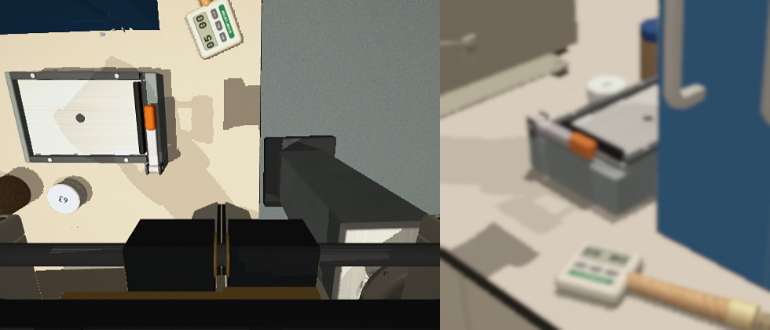

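The clamp bar lies flat across the front block in front of the lip, with its orange grip at (149,117) in the wrist half. Its world position is (470,-382), against (470,-380) expected. The lid is home, and the timer, brush, jar and other tin look undisturbed. The robot is clear, so I hand in the job.

```bash
python3 -c "
from plant import ticket; print(ticket.close_job())"
```

```text
the job is handed in; nothing more can be done
None
```

The sample case is packed, and I handed the job in after about 25 s on the robot's clock. I did it in the order asked:

- **Tin:** I stood the bench tin nearest the base upright in the far bay. The wrist picture confirmed this before the lid covered it.
- **Lid:** I slid it until it stopped at the back wall, with 25 N on it. The wrist picture then showed the lip's front face at its home position, to within a pixel or two.
- **Clamp:** I swung the bar down and pressed it with 12 N, and the fingers stopped at z 65.8 mm, against 66 mm expected for the bar fully down. The last picture shows the orange grip in front of the lip at (470, -382), about 2 mm from where I expected it.

**Checks that were off:**
- While pushing the lid, the fingers ran slightly low and met up to 10 N upward, so I raised them 3 mm and the force went away.
- The lid reached home about 7 mm later in fingertip travel than I had planned. I had assumed thicker fingertips than they are.
- My two camera estimates of the case position along x differed by about 3 mm, which was within what the fits needed.

The timer, brush, jar and the other tin look undisturbed in the last pictures, though I only compared them by eye. The robot ended clear of everything.

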